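# Walk the forming block square to the bench fence

### The job

The heavy aluminium forming block on the jeweller's bench lies skewed. Only push it with the fingertips, a corner at a time as needed; do not lift or tip it. Walk it round until one of its long sides faces the fence - nearly square before it first touches the fence - and then push it home so that this long side lies flat against the fence's near face, with no part of it sticking out past either end of the fence. Leave everything else on the bench where it is and end clear of the block.

Things in the scene. Friction and masses are not known exactly. Their poses are not given: they have to be found in the camera images.
- die_block: Solid aluminium forming block for dapping metal, a plain rectangular slab 90 mm (its x) by 130 mm (its y, the long way) by 30 mm high, about 0.9 kg, lying loose and flat on the wooden bench, with two rows of round dishes of graded size marked on its flat top. It slides under a level push of about 3 to 8 N. Origin: centre of its underside. Its two long sides (the 130 mm ones, 45 mm from the origin along its +x and -x) are alike: either may go to the fence.
- fence: Straight steel fence bar fixed to the bench, 20 mm thick (its x) by 240 mm long (its y) by 25 mm high, with a bolt head 6 mm high on top 100 mm either side of the middle. Origin: centre of its underside. Its working face looks along its own -x, towards the robot and the block, and lies 10 mm from the origin.
- tin: Bystander, to be left alone: round closed steel tin, 60 mm across, 40 mm high. Origin: centre of its underside.
- bangle: Bystander, to be left alone: brass bangle lying flat, 68 mm outside diameter, 14 mm high. Origin: centre of its underside.
- hammer: Bystander, to be left alone: small hammer lying flat, 200 mm long, its head (about 75 mm wide) towards the fence. Origin: near the middle of its length, at bench height.
- pumice: Bystander, to be left alone: terracotta-coloured rubbing brick, 50 x 80 x 25 mm. Origin: centre of its underside.
- punch: Bystander, to be left alone: steel doming punch standing upright, 22 mm across, 68 mm high, behind the fence. Origin: centre of its underside.
- jar: Bystander, to be left alone: closed glass jar, 56 mm across, 60 mm high, behind the fence. Origin: centre of its underside.
Mind the look-alikes: they are no part of the job. What is meant by the fence is not purple, and is the smaller of those in its own colour.

How it is judged:
By the outcome, as a careful person would: the job done as asked, in the order asked, and still so for the second after the job is handed in, with the robot touching nothing.
It also fails if it takes over 61 s, if anything falls off the work surface, if the arm or the gripper's body presses on something with over 40 N, if the wrist force passes 120 N, or if a joint passes its speed limit or range.

### The arm

A 6-joint arm with a two-finger parallel gripper is mounted at the origin on the work surface. World frame = base frame: x ahead of the robot, y to its left, z up, the work surface at z = 0. Lengths are in mm, angles in rad, forces in N, time in s.
With the tool pointing down it reaches from about 275 to 1000 mm from the base axis. Payload 8.4 kg.
Tool frame: the origin (TCP) lies on the centre line of the jaws, within the pads' length; the fingertips stand 17 mm ahead of it and the grasp point (between the pads) lies 2 mm behind it (r.tcp_to_tips is the z of the fingertips in the tool frame, in mm); z points along the fingers, y is the direction in which the jaws open and shut (so a half turn about z gives the same grasp; the last joint's range is limited). The gripper opens to 85 mm and grips with 20 to 120 N. Pads are 22 mm wide; open, the fingers measure 114 mm over their backs; the gripper's body (76 mm by 85 mm) begins 54 mm behind the grasp point. The pads swing forward as they close: fully open they stand 13 mm farther back than shut.
Start: joints at [-1.323, 0.353, 1.633, -0, 1.155, -0.002], TCP at [154.505, -605.604, 248.281] pointing down, gripper open.
Joint ranges: [-2.63, 2.63], [-0.92, 2.1], [0.06, 2.66], [-1.3, 4.44], [0, 2.69], [-3.02, 3.02]. Speed limits (rad/s): [2.22, 2.22, 2.79, 3.14, 3.14, 3.14].

### API

Orientations are given as [roll, pitch, yaw] about the fixed x, y, z axes, in that order (R = Rz(yaw) Ry(pitch) Rx(roll)).
In Python, from rig import r, cams, job gives the robot as it stands.
- The arm moves only by the tool drive_tool, never from a script. Its argument "deltas" is a list of rows, each a list of 4 numbers: the shift along the tool's x, y, z in cm, then the turn about the tool's z in rad. In form: [[x, y, z, roll], ...]. A call has 1 to 12 rows; each row shifts and turns the commanded pose from where the row before left it, along the tool's axes as they then stand; what a row does not reach is not made up. A row lasts 1/12 s, in which the tool goes at most 41.7 mm and 7.16 degrees, less where a joint would pass 70% of its speed; a pose out of reach is approached as far as the arm can. A call with a gripper value outside its range is refused whole. "jaw" is the closure, from 0 (fully open) to 1 (shut), set as the call begins (left out, the last holds). The fingers move at their own pace and stop on an object; "force" is the grip in N (left out, the last holds). Time passes only in rows, so rows that do not move let the fingers close. It gives the time, the measured TCP pose, the force and the opening at its end, in the units of the state.
- r.sense(): the state, without advancing time (a new reading comes with each control period).
- cams.grab_frame(name): name is "side" or "top"; returns (picture, depth): 384x512x3 uint8, red, green, blue; 384x512 float32, mm along the optical axis (not along the pixel's ray), 0 where there is no reading.
- cams.camera_params(name): a dict with "fx", "fy", "cx", "cy" (pixels), "R" (3x3) and "t" (3): a world point X has camera coordinates R X + t. Camera axes: x right, y down, z forward; pixel columns grow to the right and rows downward; lengths in mm; the calibration is good to about 2 mm. A picture is of the moment at which its call begins. camera_params takes no time and is no camera call.
- job.sign_off(): hands the job in, once; it reports no verdict.
The state is a dict: "clock": time; "qpos": joint angles; "qvel": joint speeds; "joint_efforts": joint torques, N m; "eef_pos": TCP position; "tcp_rot": TCP orientation; "contact_force": force on the tool from outside, world axes, zero at the start; "wrist_torque": the same for the moment, N m; "opening": opening from 0.0 (shut) to 1.0 (fully open).
Only numpy, scipy, OpenCV 4.12 (cv2) and the standard library are available. Lean on these libraries where they do the work, as an engineer would, in place of code of your own. Each camera call takes 0.05 s, during which the arm holds its last target. There are 200 camera calls.

## Working session

There is one attempt and no reset: what is moved stays moved. The work goes in short steps, Python scripts to look and compute and a tool call to move; the robot and the scene stay as the last step left them, time stands still between calls to the robot, and variables do not carry over. Pictures are saved under pics/ and viewed, about 8 in all and at most 12, crops included, and the job is handed in when it is done.

Besides the shell and the picture viewer there is one more tool, called after "Request:" by a JSON object that holds its "method" and its "body". drive_tool: Moves the arm, as the interface text tells. Its arguments: {"type":"object","properties":{"deltas":{"type":"array"},"jaw":{"type":"number"},"force":{"type":"number"}},"required":["deltas"]}

```bash
ls && mkdir -p pics && python3 - <<'E'
from rig import r,cams,job
import cv2,numpy as np
for n in("top","side"):
    p,d=cams.grab_frame(n); cv2.imwrite(f"pics/{n}0.png",cv2.cvtColor(p,cv2.COLOR_RGB2BGR)); np.save(f"pics/{n}0.npy",d)
    c=cams.camera_params(n); print(n,c)
print(r.sense(), r.tcp_to_tips)
E
```

```text
pics
top {'fx': 364.51685761490427, 'fy': 364.51685761490427, 'cx': 256.30155236602997, 'cy': 192.2239699224592, 'R': array([[ 0.0190185 , -0.99977181, -0.00972779],
       [-0.99891362, -0.01858638, -0.0427333 ],
       [ 0.04254274,  0.01052994, -0.99903916]]), 't': array([   1.95975545,  517.56344236, 1143.36373319])}
side {'fx': 489.50066957470574, 'fy': 489.50066957470574, 'cx': 263.21964852535825, 'cy': 189.7168977901975, 'R': array([[-0.9602716 , -0.27845102, -0.01853315],
       [-0.18374094,  0.68084278, -0.70900802],
       [ 0.21004217, -0.67743497, -0.70495684]]), 't': array([ 480.74941217,  128.85842502, 1193.13949923])}
{'clock': 0.1, 'qpos': array([-1.32341229e+00,  3.53590685e-01,  1.63405320e+00, -2.23226456e-05,
        1.15520706e+00, -2.42961597e-03]), 'qvel': array([-1.28015676e-03, -1.83235695e-03, -3.75169670e-03,  3.28527919e-05,
        7.05737644e-04,  5.40315693e-04]), 'joint_efforts': array([-8.50827073e-04, -6.06354260e+01, -3.42818677e+01, -1.00204418e-04,
        3.90097441e-03,  2.19024082e-05]), 'eef_pos': array([ 154.39099203, -605.21230128,  247.63218521]), 'tcp_rot': array([-3.14033431e+00,  1.73539269e-05,  2.49822685e-01]), 'contact_force': array([-0.74438567, -0.132135  ,  0.00295935]), 'wrist_torque': array([ 0.01356944, -0.02944664,  0.04428757]), 'opening': 0.9989432194647212} 17.0
```

View pics/top0.png

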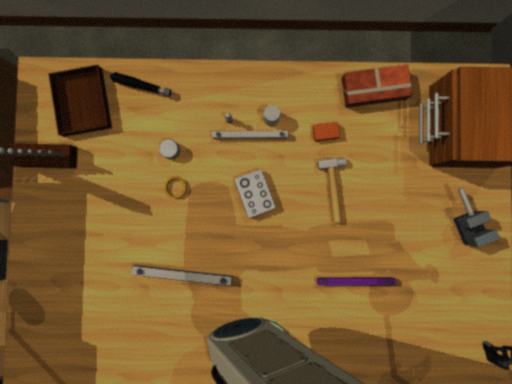

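View pics/side0.png

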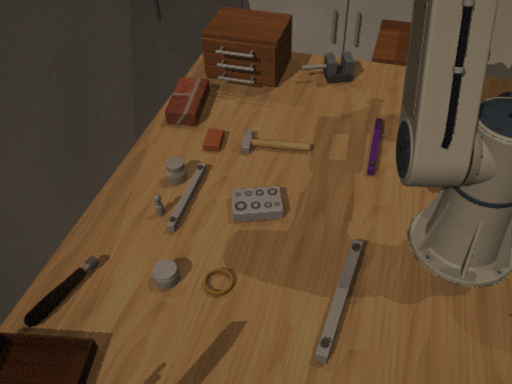

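The top view shows the fence at about (250,134), the smaller of the two grey bars; the grey bar at (183,276) is longer. The block is at about (255,193), skewed. Nearest bystanders are the hammer (335,190), the bangle (177,187) and the tin (170,149). Next I'll measure them.

```bash
cat > h.py <<'E'
from rig import r,cams,job
import cv2,numpy as np
def ray(n,uv,z):
    c=cams.camera_params(n);R=c["R"];t=c["t"]
    uv=np.atleast_2d(np.float64(uv))
    d=np.c_[(uv[:,0]-c["cx"])/c["fx"],(uv[:,1]-c["cy"])/c["fy"],np.ones(len(uv))]@R
    o=-R.T@t
    return (o+d*((z-o[2])/d[:,2])[:,None])[:,:2]
def heights(n,d):
    c=cams.camera_params(n);v,u=np.mgrid[:d.shape[0],:d.shape[1]]
    P=np.stack([(u-c["cx"])/c["fx"]*d,(v-c["cy"])/c["fy"]*d,d],-1)
    return (P-c["t"])@c["R"]
def rect(n,mask,z):
    cs,_=cv2.findContours(mask.astype(np.uint8),cv2.RETR_EXTERNAL,cv2.CHAIN_APPROX_NONE)
    k=max(cs,key=cv2.contourArea)[:,0]
    w=ray(n,k,z).astype(np.float32)
    (c,s,a)=cv2.minAreaRect(w)
    if s[0]<s[1]: s=s[::-1];a+=90
    a=(a+0)%180   # long-axis direction, deg from +x
    return np.round(c,1),np.round(s,1),round(a,2),w
E
python3 - <<'E'
from h import *
p=cv2.imread("pics/top0.png");d=np.load("pics/top0.npy");W=heights("top",d);z=W[...,2]
for nm,(u0,v0,u1,v1),h in [("block",(225,160,285,225),30),("fence",(203,120,297,145),25),("tin",(150,133,188,166),40),("bangle",(158,170,196,205),14),("hammer",(310,150,352,232),15),("pumice",(305,115,350,148),25),("punch",(218,105,240,126),68),("jar",(255,98,290,124),60),("bar2",(120,255,245,295),20),("purple",(305,270,405,292),20)]:
    zz=z[v0:v1,u0:u1]; m=np.zeros(z.shape,bool); m[v0:v1,u0:u1]=zz>6
    c,s,a,w=rect("top",m,h); print(nm,c,s,a,"z med/max",np.median(z[m]).round(1),z[m].max().round(1))
    if nm in("block","fence"):
        hsv=cv2.cvtColor(p,cv2.COLOR_BGR2HSV);g=np.zeros(z.shape,bool);g[v0:v1,u0:u1]=hsv[v0:v1,u0:u1,1]<60
        print("  colour",rect("top",cv2.morphologyEx(g.astype(np.uint8),cv2.MORPH_CLOSE,np.ones((5,5))),h)[:3])
E
```

```text
block [512.6  18.4] [129.6  93.4] 21.62 z med/max 30.5 1164.4
  colour (array([513.4,  16.9]), array([127.7,  88.5]), 21.54)
fence [698.5  36.6] [236.4  22.2] 90.98 z med/max 25.3 1164.4
  colour (array([700.1,  35. ]), array([233.3,  19. ]), 90.98)
tin [644.3 283.9] [59.7 59.3] 1.61 z med/max 39.8 1164.4
bangle [529.1 267.9] [66.8 63.5] 91.07 z med/max 13.8 1164.4
hammer [ 528.1 -238.2] [201.   92.9] 8.49 z med/max 24.3 1164.4
pumice [ 712.2 -204.4] [83.2 53.1] 100.51 z med/max 24.8 1164.4
punch [739.8 100.2] [30.2 19. ] 27.55 z med/max 45.0 1164.4
jar [757.3 -30.7] [58.7 52. ] 0.96 z med/max 59.4 1164.4
bar2 [253.3 239.5] [314.   38.3] 86.04 z med/max 32.5 1164.4
purple [ 245.7 -304.3] [244.4  27.7] 91.19 z med/max 25.1 1164.4
```

Request:
{"method": "drive_tool", "body": {"deltas": [[1.84,-2.42,0,0],[1.84,-2.42,0,0],[1.84,-2.42,0,0],[1.84,-2.42,0,0],[1.84,-2.42,0,0],[1.84,-2.42,0,0],[1.84,-2.42,0,0],[1.84,-2.42,0,0],[1.84,-2.42,0,0],[1.84,-2.42,0,0],[1.84,-2.42,0,0],[1.84,-2.42,0,0]], "jaw": 1}}

```text
clock: 1.1
eef_pos: [296.7, -268.1, 248.1]
tcp_rot: [-3.141, 0.0, 0.249]
contact_force: [0.3, -0.1, 0.4]
opening: -0.003
```

Request:
{"method": "drive_tool", "body": {"deltas": [[1.84,-2.42,0,0],[1.84,-2.42,0,0],[1.84,-2.42,0,0],[1.84,-2.42,0,0],[1.84,-2.42,0,0],[1.84,-2.42,0,0],[1.84,-2.42,0,0],[1.84,-2.42,0,0],[1.84,-2.42,0,0],[1.84,-2.42,0,0],[1.84,-2.42,0,0],[1.84,-2.42,0,0]]}}

```text
clock: 2.1
eef_pos: [438.9, 67.9, 248.1]
tcp_rot: [3.142, 0.0, 0.25]
contact_force: [1.7, -0.7, -0.1]
opening: -0.001
```

Request:
{"method": "drive_tool", "body": {"deltas": [[0,0,0,-0.11],[0,0,0,-0.11],[0,0,0,-0.11],[0,0,0,-0.11],[0,0,0,0],[0,0,0,0]]}}

```text
clock: 2.6
eef_pos: [438.6, 66.3, 248.1]
tcp_rot: [-3.141, 0.0, 0.686]
contact_force: [-0.6, 0.7, -0.8]
opening: -0.001
```

Request:
{"method": "drive_tool", "body": {"deltas": [[0,0,3,0],[0,0,3,0],[0,0,3,0],[0,0,3,0],[0,0,3,0],[0,0,3,0],[0,0,2,0],[0,0,1,0],[0,0,0.8,0],[0,0,0,0]]}}

```text
clock: 3.43
eef_pos: [438.5, 66.2, 29.5]
tcp_rot: [-3.141, 0.001, 0.688]
contact_force: [0.4, 0.1, 0.6]
opening: -0.001
```

```bash
cat >> h.py <<'E'
def look(tag,zmin=6,box=(200,150,300,225)):
    p,d=cams.grab_frame("top"); cv2.imwrite(f"pics/{tag}.png",cv2.resize(cv2.cvtColor(p,cv2.COLOR_RGB2BGR)[60:300,80:420],None,fx=2,fy=2))
    z=heights("top",d)[...,2];u0,v0,u1,v1=box
    m=np.zeros(z.shape,bool);m[v0:v1,u0:u1]=abs(z[v0:v1,u0:u1]-30)<4.5
    m=cv2.morphologyEx(m.astype(np.uint8),cv2.MORPH_OPEN,np.ones((3,3)))
    print(rect("top",m,30)[:3],m.sum()); s=r.sense(); print(s["clock"],s["eef_pos"].round(1),s["tcp_rot"].round(3),s["contact_force"].round(1),s["qpos"].round(2))
E
python3 -c "
from h import *
look('a1')"
```

```text
(array([513.2,  16.7]), array([129.6,  89.8]), 21.66) 889
3.4833 [439.   66.3  30.4] [-3.141  0.     0.688] [-1.5 -0.5 -0.1] [0.15 0.43 2.16 0.   0.54 1.03]
```

View pics/a1.png

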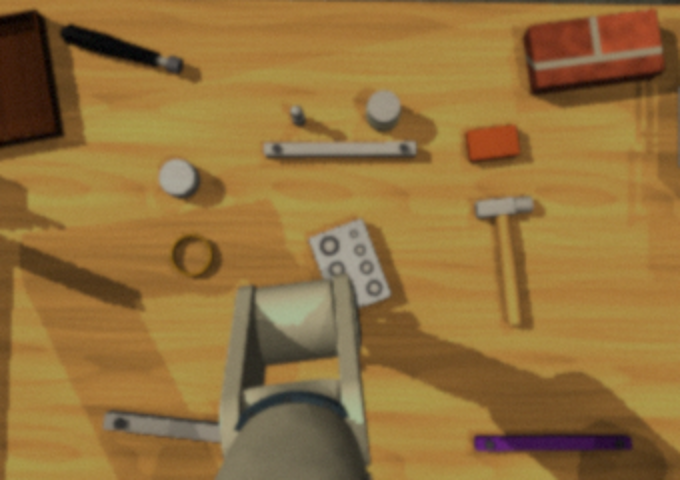

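The view is partly blocked by the arm, but the block can still be measured: it hasn't moved, at 21.7°. Now I'll push its near-left end.

Request:
{"method": "drive_tool", "body": {"deltas": [[-0.06,0.37,0,0],[-0.06,0.37,0,0],[-0.06,0.37,0,0],[-0.06,0.37,0,0],[-0.06,0.37,0,0],[-0.06,0.37,0,0],[-0.06,0.37,0,0],[-0.06,0.37,0,0],[-0.06,0.37,0,0],[-0.06,0.37,0,0],[-0.06,0.37,0,0],[0,0,0,0]]}}

```text
clock: 4.48
eef_pos: [457.7, 30.2, 30.2]
tcp_rot: [-3.139, 0.003, 0.689]
contact_force: [-5.4, 1.7, 1.7]
opening: -0.001
```

```bash
cat >> h.py <<'E'
def edges(tag):
    # block's visible points at its top height, both cameras
    for n in("top","side"):
        p,d=cams.grab_frame(n);W=heights(n,d);cv2.imwrite(f"pics/{tag}_{n}.png",cv2.cvtColor(p,cv2.COLOR_RGB2BGR))
        hsv=cv2.cvtColor(p,cv2.COLOR_RGB2HSV)
        m=(abs(W[...,2]-30)<4)&(W[...,0]>400)&(W[...,0]<690)&(abs(W[...,1]-15)<140)
        m=cv2.morphologyEx(m.astype(np.uint8),cv2.MORPH_OPEN,np.ones((3,3)))
        print(n,rect(n,m,30)[:3],m.sum())
    s=r.sense(); print(s["clock"],s["eef_pos"].round(1),s["tcp_rot"].round(3),s["contact_force"].round(1),s["qpos"].round(2))
E
python3 -c "
from h import *
edges('b1')"
```

```text
top (array([542.7,  17.2]), array([89.6, 89.2]), 123.88) 623
side (array([535.2,  15. ]), array([106.9,  93.7]), 32.95) 832
4.5833 [457.8  30.4  30.1] [-3.139e+00  3.000e-03  6.890e-01] [-4.4  2.   0.9] [0.06 0.45 2.13 0.   0.56 0.94]
```

Request:
{"method": "drive_tool", "body": {"deltas": [[0,0.37,0,-0.02],[0,0.37,0,-0.02],[0,0.37,0,-0.03],[0,0.37,0,-0.03],[0,0.37,0,-0.03],[0,0.37,0,-0.03],[0,0.37,0,-0.03],[0,0.37,0,-0.03],[0,0.37,0,-0.03],[0,0.37,0,-0.03],[0,0,0,0]]}}

```text
clock: 5.5
eef_pos: [484.5, 4.7, 30.0]
tcp_rot: [-3.138, 0.002, 0.971]
contact_force: [-4.6, 0.9, -0.1]
opening: 0.003
```

```bash
python3 -c "
from h import *
edges('b2')"
```

```text
top (array([565.1,   6.3]), array([101.8,  90.4]), 46.2) 520
side (array([560.8,   4.5]), array([118.9,  93.8]), 47.17) 925
5.6 [484.6   4.9  30. ] [-3.139e+00  2.000e-03  9.690e-01] [-6.1 -0.4  0. ] [0.01 0.47 2.08 0.   0.59 0.61]
```

View pics/b2_side.png

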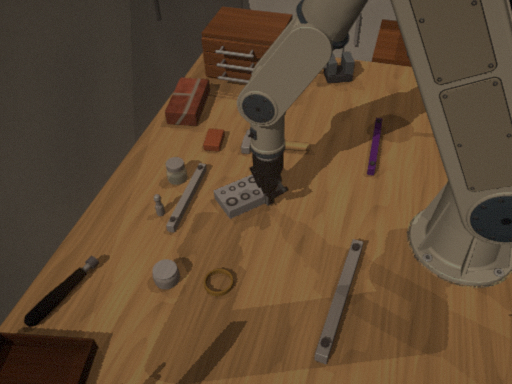

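Request:
{"method": "drive_tool", "body": {"deltas": [[0,-0.5,0,0],[0,-0.5,0,0],[0,0,-2,0],[0,0,-3,0],[0,0,-3,0],[1.37,3.07,0,0],[1.37,3.07,0,0],[1.37,3.07,0,0],[1.37,3.07,0,0],[1.37,3.07,0,0],[0,0,0,0]]}}

```text
clock: 6.52
eef_pos: [649.9, -20.1, 111.4]
tcp_rot: [3.135, -0.004, 0.969]
contact_force: [0.4, 0.9, 0.5]
opening: 0.002
```

```bash
python3 -c "
from h import *
edges('b3')"
```

```text
top (array([614.2,  22.1]), array([9.4, 6.3]), 91.02) 12
side (array([556.2,  -0. ]), array([131.9,  94.5]), 47.17) 1009
6.6167 [644.2 -19.4 110.2] [ 3.141 -0.     0.97 ] [-1.4  0.2 -0.5] [-0.03  0.53  1.69 -0.    0.91  0.57]
```

View pics/b3_side.png

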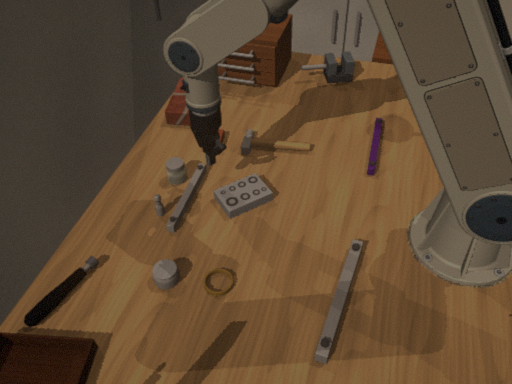

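Request:
{"method": "drive_tool", "body": {"deltas": [[0,0,2.5,0],[0,0,3,0],[0,0,2,0],[0,0,0.5,0],[0,0,0,0],[0,-0.4,0,0],[0,-0.4,0,0],[0,-0.4,0,0],[0,-0.37,0,-0.02],[0,-0.37,0,-0.03],[0,-0.37,0,-0.03],[0,-0.37,0,-0.03]]}}

```text
clock: 7.62
eef_pos: [623.1, -4.4, 31.8]
tcp_rot: [3.137, -0.003, 1.082]
contact_force: [5.3, -1.0, -1.0]
opening: -0.002
```

Request:
{"method": "drive_tool", "body": {"deltas": [[0,-0.37,0,-0.03],[0,-0.37,0,-0.03],[0,-0.37,0,-0.03],[0,-0.37,0,-0.03],[0,-0.37,0,-0.03],[0,0,0,0]]}}

```text
clock: 8.12
eef_pos: [605.6, 3.5, 31.6]
tcp_rot: [3.138, -0.002, 1.232]
contact_force: [3.4, 0.2, 0.9]
opening: 0.0
```

```bash
python3 -c "
from h import *
edges('b4')"
```

```text
top (array([573.1,  40.1]), array([9.4, 6.3]), 91.04) 12
side (array([530.5,   0.8]), array([133.1,  97.8]), 55.12) 1055
8.2167 [605.4   3.2  31.4] [ 3.139e+00 -1.000e-03  1.230e+00] [ 4.9 -0.3  2.4] [ 0.    0.6   1.82 -0.    0.73  0.34]
```

Request:
{"method": "drive_tool", "body": {"deltas": [[0,0.6,0,0],[0,0.9,0,0],[0,0,-2,0],[0,0,-3,0],[0,0,-3,0],[0,0,0,0]]}}

```text
clock: 8.72
eef_pos: [621.7, -2.4, 115.4]
tcp_rot: [3.135, -0.002, 1.229]
contact_force: [1.7, -0.2, -0.5]
opening: -0.002
```

```bash
python3 -c "
from h import *
edges('b5')"
```

```text
top (array([572.3,  -3.7]), array([28.1, 15.7]), 91.04) 86
side (array([528.8,   2.2]), array([132.6,  94.5]), 56.49) 1077
8.8167 [619.3  -2.4 111.4] [ 3.140e+00 -1.000e-03  1.229e+00] [-1.1 -0.4 -0.7] [-0.01  0.5   1.75 -0.    0.89  0.34]
```

Request:
{"method": "drive_tool", "body": {"deltas": [[0,0,0,0.121],[0,0,0,0.121],[0,0,0,0.121],[0,0,0,0.121],[0,0,0,0.121],[0,0,0,0.121],[0,0,0,0.121],[0,0,0,0.121],[0,0,0,0.121],[0,0,0,0.121],[0,0,0,0]], "jaw": 0}}

```text
clock: 9.73
eef_pos: [617.3, -2.2, 108.5]
tcp_rot: [-3.142, 0.003, 0.014]
contact_force: [-0.1, -0.1, 0.2]
opening: 0.999
```

Request:
{"method": "drive_tool", "body": {"deltas": [[-3.2,-0.42,0,0],[-3.2,-0.42,0,0],[-3.2,-0.42,0,0],[-3.2,-0.42,0,0],[-3.2,-0.42,0,0],[-3.2,-0.42,0,0],[0,0,0,0],[0,0,0,0]]}}

```text
clock: 10.4
eef_pos: [423.8, 19.4, 109.7]
tcp_rot: [3.142, 0.002, 0.024]
contact_force: [1.1, 0.3, -0.9]
opening: 1.003
```

Both cameras should see the block clear now, so I'll measure it before going down.

```bash
python3 -c "
from h import *
edges('b6')
p,d=cams.grab_frame('side');W=heights('side',d)
m=(abs(W[...,0]-424)<25)&(abs(W[...,1]-19)<70)&(W[...,2]>60)&(W[...,2]<130)
print('finger z min pct',np.percentile(W[m][:,2],[0.5,2,5]), 'y range',np.percentile(W[m][:,1],[1,99]),'x',np.percentile(W[m&(W[...,2]<115)][:,0],[2,98]))"
```

```text
top (array([529.6,  -1.2]), array([129.8,  89.5]), 56.25) 935
side (array([528.6,   1.5]), array([131.3,  94.5]), 56.4) 1039
10.5 [426.7  19.4 110.2] [ 3.142e+00 -1.000e-03  2.200e-02] [ 0.3 -0.2 -0.1] [ 0.04  0.25  2.16 -0.    0.73  1.59]
finger z min pct [106.61464664 108.4022106  109.63645297] y range [-26.4841096   77.88804651] x [414.34418495 433.09426366]
```

Request:
{"method": "drive_tool", "body": {"deltas": [[0,0,3,0],[0,0,3,0],[0,0,2,0],[0,0,1,0],[0,0,0.5,0],[0,0,0,0],[0.4,0,0,0],[0.4,0,0,0],[0.4,0,0,0],[0.4,0,0,0],[0.4,0,0,0],[0.4,0,0,0]]}}

```text
clock: 11.55
eef_pos: [448.5, 19.9, 15.4]
tcp_rot: [-3.141, 0.003, 0.019]
contact_force: [-8.9, 1.2, 4.2]
opening: 0.997
```

Request:
{"method": "drive_tool", "body": {"deltas": [[0.4,0,0,0],[0.4,0,0,0],[0.4,0,0,0],[0.4,0,0,0],[0.4,0,0,0],[0.4,0,0,0],[0.4,0,0,0],[0,0,0,0]]}}

```text
clock: 12.22
eef_pos: [476.9, 20.3, 15.0]
tcp_rot: [3.142, 0.003, 0.019]
contact_force: [-3.9, -1.5, -0.7]
opening: 0.997
```

```bash
python3 -c "
from h import *
edges('b7')"
```

```text
top (array([575.4,   2.6]), array([146.6,  65.8]), 91.05) 583
side (array([550.8,   5.8]), array([131.1,  93.2]), 65.39) 884
12.3167 [476.9  20.3  15. ] [3.142e+00 2.000e-03 2.000e-02] [-3.9 -1.4 -1.2] [0.04 0.5  2.1  0.   0.55 1.59]
```

View pics/b7_side.png

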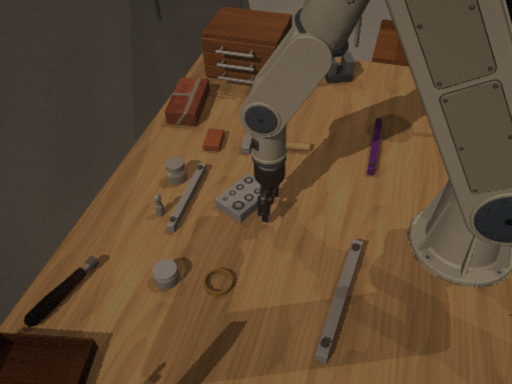

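Request:
{"method": "drive_tool", "body": {"deltas": [[0.4,0.1,0,0],[0.4,0.15,0,0],[0.4,0.15,0,0],[0.4,0.15,0,0],[0.4,0.15,0,0],[0.4,0.15,0,0],[0.4,0.15,0,0],[0.4,0.15,0,0],[0,0,0,0]]}}

```text
clock: 13.07
eef_pos: [511.6, 9.3, 15.5]
tcp_rot: [3.142, -0.002, 0.02]
contact_force: [-0.7, -0.3, -0.6]
opening: 0.997
```

```bash
python3 -c "
from h import *
edges('b8')"
```

```text
top (array([608.2,   3.3]), array([128.1,  37.7]), 91.03) 330
side (array([575. ,   9.3]), array([133.9,  91.4]), 81.05) 848
13.1667 [511.4   9.6  15.6] [ 3.142e+00 -2.000e-03  2.000e-02] [-0.2  0.3 -1. ] [0.02 0.53 2.03 0.   0.58 1.57]
```

Request:
{"method": "drive_tool", "body": {"deltas": [[0.3,0.1,0,0],[0.3,0.1,0,0],[0.3,0.1,0,0],[0.3,0,0,0],[0.3,0,0,0],[0.3,0,0,0],[0.3,0,0,0],[0.3,0,0,0],[0.3,0,0,0],[0.3,0,0,0],[0,0,0,0]]}}

```text
clock: 14.08
eef_pos: [538.1, 7.0, 15.1]
tcp_rot: [3.141, 0.004, 0.02]
contact_force: [-9.1, -1.7, 4.9]
opening: 0.999
```

```bash
python3 -c "
from h import *
edges('b9')"
```

```text
top (array([631.6,  13.1]), array([53.2,  9.4]), 91.01) 136
side (array([592.2,  15.1]), array([133.3,  90.7]), 91.27) 786
14.1833 [538.    7.1  15.1] [3.141 0.004 0.02 ] [-9.2 -1.9  3.6] [ 0.01  0.56  1.97 -0.    0.63  1.56]
```

View pics/b9_side.png

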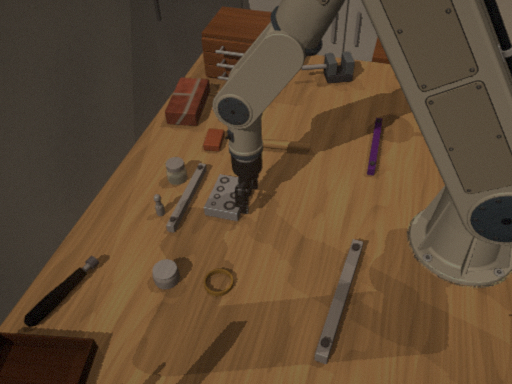

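Square now: the block is at 91.3° and the fence at 91.0°, with about 50 mm left to go. Pushing it home.

Request:
{"method": "drive_tool", "body": {"deltas": [[0.38,0,0,0],[0.38,0,0,0],[0.38,0,0,0],[0.38,0,0,0],[0.38,0,0,0],[0.38,0,0,0],[0.38,0,0,0],[0.38,0,0,0],[0.38,0,0,0],[0.38,0,0,0],[0.3,0,0,0],[0,0,0,0]]}}

```text
clock: 15.18
eef_pos: [580.3, 8.1, 15.0]
tcp_rot: [3.142, 0.002, 0.02]
contact_force: [-5.1, 0.3, -0.2]
opening: 0.999
```

```bash
python3 -c "
from h import *
edges('c1')"
```

```text
Traceback (most recent call last):
  File "h.py", line 34, in edges
    print(n,rect(n,m,30)[:3],m.sum())
            ~~~~^^^^^^^^
  File "h.py", line 15, in rect
    k=max(cs,key=cv2.contourArea)[:,0]
      ~~~^^^^^^^^^^^^^^^^^^^^^^^^
ValueError: max() iterable argument is empty
```

Top view fully blocked. I'll creep forward and watch the force.

Request:
{"method": "drive_tool", "body": {"deltas": [[0.15,0,0,0],[0.15,0,0,0],[0.15,0,0,0],[0.15,0,0,0],[0,0,0,0]]}}

```text
clock: 15.65
eef_pos: [586.3, 8.1, 15.0]
tcp_rot: [-3.142, 0.002, 0.02]
contact_force: [-4.9, -0.3, -2.1]
opening: 1.002
```

Request:
{"method": "drive_tool", "body": {"deltas": [[0.1,0,0,0],[0.1,0,0,0],[0,0,0,0]]}}

```text
clock: 15.9
eef_pos: [588.3, 8.2, 15.0]
tcp_rot: [-3.142, 0.002, 0.02]
contact_force: [-5.1, -0.6, -2.4]
opening: 1.0
```

Request:
{"method": "drive_tool", "body": {"deltas": [[0.1,0,0,0],[0.1,0,0,0],[0,0,0,0]]}}

```text
clock: 16.15
eef_pos: [590.7, 8.2, 15.0]
tcp_rot: [3.142, 0.001, 0.02]
contact_force: [-4.4, 0.5, -3.0]
opening: 1.003
```

Request:
{"method": "drive_tool", "body": {"deltas": [[0.08,0,0,0],[0.07,0,0,0],[0,0,0,0]]}}

```text
clock: 16.4
eef_pos: [590.7, 8.2, 15.0]
tcp_rot: [3.142, 0.004, 0.02]
contact_force: [-9.8, -0.1, 2.9]
opening: 1.003
```

Request:
{"method": "drive_tool", "body": {"deltas": [[0.08,0,0,0],[0.07,0,0,0],[0,0,0,0]]}}

```text
clock: 16.65
eef_pos: [590.6, 8.2, 15.0]
tcp_rot: [3.142, 0.007, 0.02]
contact_force: [-15.7, -0.2, 9.8]
opening: 1.004
```

```bash
sed -i 's/    for n in("top","side")/    for n in NS/;1i NS=["side"]' h.py && python3 -c "
from h import *
edges('c2')"
```

```text
side (array([645.9,  17.6]), array([134.5,  88.9]), 92.7) 715
16.7 [590.7   8.2  15. ] [3.142 0.007 0.02 ] [-14.2  -0.1   9.6] [ 0.01  0.61  1.85 -0.    0.69  1.56]
```

Request:
{"method": "drive_tool", "body": {"deltas": [[0.1,0,0,0],[0,0,0,0],[-0.15,0,0,0],[-0.3,0,0,0],[-0.5,0,0,0],[-1,0,0,0],[-1.5,0,0,0],[-1.5,0,0,0],[0,0,-2,0],[0,0,-3,0],[-2,0,-3,0],[-3,0,-1,0]]}}

```text
clock: 17.7
eef_pos: [499.8, 6.3, 109.2]
tcp_rot: [3.142, -0.009, 0.02]
contact_force: [0.6, 0.5, -0.2]
opening: 1.0
```

Request:
{"method": "drive_tool", "body": {"deltas": [[-3,0,0,0],[-4,0,0,0],[-4,0,0,0],[-4,0,0,0],[-4,0,0,0],[0,0,0,0]], "jaw": 1}}

```text
clock: 18.2
eef_pos: [296.1, 2.5, 104.0]
tcp_rot: [-3.141, 0.008, 0.02]
contact_force: [-1.1, -0.9, -0.3]
opening: 0.145
```

```bash
python3 - <<'E'
from h import *
p,d=cams.grab_frame("top");np.save("pics/d.npy",d);cv2.imwrite("pics/d_top.png",cv2.cvtColor(p,cv2.COLOR_RGB2BGR))
W=heights("top",d);z=W[...,2]
def reg(x0,x1,y0,y1,lo,hi,h):
    m=(W[...,0]>x0)&(W[...,0]<x1)&(W[...,1]>y0)&(W[...,1]<y1)&(z>lo)&(z<hi); return rect("top",m,h)[:3]
print("block",reg(570,688,-90,150,24,36,30)); print("fence",reg(690.5,725,-110,180,12,34,25))
print("tin",reg(600,690,240,330,6,60,40));print("bangle",reg(480,580,220,320,6,30,14));print("hammer",reg(420,650,-300,-170,6,40,15));print("pumice",reg(670,760,-260,-150,6,40,25))
print(r.sense()["eef_pos"])
c=cv2.resize(cv2.cvtColor(p,cv2.COLOR_RGB2BGR)[95:195,150:350],None,fx=4,fy=4,interpolation=cv2.INTER_CUBIC);cv2.imwrite("pics/d_crop.png",c)
E
```

```text
block (array([644.3,  13.4]), array([128.5,  85. ]), 91.02)
fence (array([698.5,  36.6]), array([236.4,  22.2]), 90.97)
tin (array([644.2, 283.9]), array([59.7, 59.3]), 1.61)
bangle (array([528.2, 268.2]), array([66.5, 65.5]), 117.74)
hammer (array([ 527.9, -237.3]), array([200.8,  91.2]), 8.18)
pumice (array([ 712.2, -204. ]), array([82.2, 51.9]), 98.63)
[301.23625174   2.47750083 104.95403677]
```

View pics/d_crop.png

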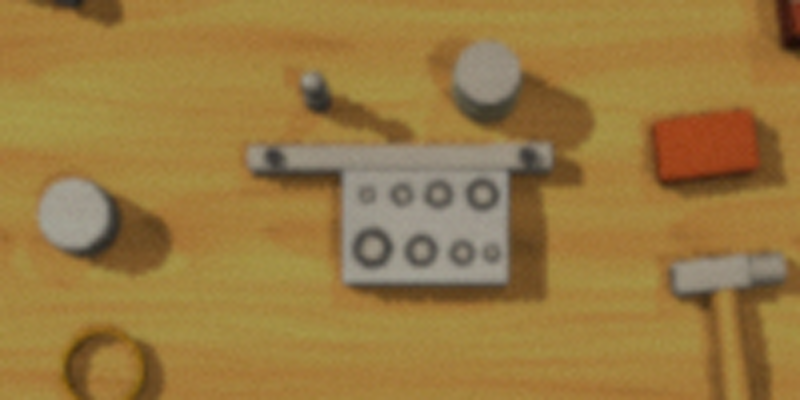

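The crop shows the block's long side along the fence with no gap: the seam runs along row ~170 and the block spans columns 342–508 inside the fence's 247–552. I'll give it one gentle press at the centre with shut fingertips, so it seats fully by itself.

Request:
{"method": "drive_tool", "body": {"deltas": [[3,-0.1,0,0],[4,-0.1,0,0],[4,-0.1,0,0],[4,-0.1,0,0],[4,-0.1,0,0],[3,-0.2,0,0],[2,-0.1,0,0],[0,0,3,0],[0,0,2.5,0],[0,0,1.7,0],[0,0,0.3,0],[0,0,0,0]], "jaw": 1}}

```text
clock: 19.25
eef_pos: [545.6, 15.3, 29.4]
tcp_rot: [3.142, 0.001, 0.02]
contact_force: [-0.1, -0.1, 0.5]
opening: -0.002
```

Request:
{"method": "drive_tool", "body": {"deltas": [[1,0,0,0],[1,0,0,0],[1,0,0,0],[0.7,0,0,0],[0.4,0,0,0],[0.2,0,0,0],[0.15,0,0,0],[0,0,0,0]]}}

```text
clock: 19.92
eef_pos: [589.9, 16.2, 30.3]
tcp_rot: [-3.142, 0.0, 0.02]
contact_force: [0.4, -0.1, 0.6]
opening: 0.002
```

Request:
{"method": "drive_tool", "body": {"deltas": [[0.1,0,0,0],[0.1,0,0,0],[0.1,0,0,0],[0,0,0,0]]}}

```text
clock: 20.25
eef_pos: [590.6, 16.2, 30.0]
tcp_rot: [-3.142, 0.005, 0.02]
contact_force: [-7.7, -0.4, 5.7]
opening: -0.003
```

Request:
{"method": "drive_tool", "body": {"deltas": [[0.1,0,0,0],[0.1,0,0,0],[0,0,0,0]]}}

```text
clock: 20.5
eef_pos: [590.6, 16.2, 29.7]
tcp_rot: [3.142, 0.009, 0.02]
contact_force: [-12.5, -0.5, 11.1]
opening: 0.002
```

Request:
{"method": "drive_tool", "body": {"deltas": [[-0.3,0,0,0],[-0.5,0,0,0],[-1,0,0,0],[-2,0,0,0],[-2,0,-2,0],[-3,0,-3,0],[-4,0,-2,0],[-4,0,0,0],[-4,0,0,0],[-4,0,0,0],[-3,0,0,0],[0,0,0,0]]}}

```text
clock: 21.5
eef_pos: [312.0, 10.6, 97.4]
tcp_rot: [3.142, 0.007, 0.02]
contact_force: [-0.4, -0.3, -1.0]
opening: 0.002
```

```bash
python3 - <<'E'
from h import *
p,d=cams.grab_frame("top");cv2.imwrite("pics/e_top.png",cv2.cvtColor(p,cv2.COLOR_RGB2BGR))
W=heights("top",d);z=W[...,2]
def reg(x0,x1,y0,y1,lo,hi,h):
    m=(W[...,0]>x0)&(W[...,0]<x1)&(W[...,1]>y0)&(W[...,1]<y1)&(z>lo)&(z<hi); return rect("top",m,h)[:3]
print("block",reg(570,688,-90,150,24,36,30)); print("fence",reg(690.5,725,-110,180,12,34,25))
g=p[:,:,:].astype(int)
# near edge of block: sub-pixel per column, slope
G=cv2.cvtColor(p,cv2.COLOR_RGB2HSV)[...,1].astype(float)
us=np.arange(240,272);vs=[]
for u in us:
    c=np.diff(cv2.GaussianBlur(G,(3,3),0)[155:175,u]);i=c.argmax();vs.append(155.5+np.average(np.arange(i-2,i+3),weights=np.clip(c[i-2:i+3],0,None)) if 2<=i<=16 else np.nan)
vs=np.array(vs);ok=np.isfinite(vs);w=ray("top",np.c_[us[ok],vs[ok]],30)
k=np.polyfit(w[:,1],w[:,0],1);print("near edge x at y=15",np.polyval(k,15),"angle",90-np.degrees(np.arctan(k[0])),ok.sum())
s=r.sense();print(s["clock"],s["eef_pos"],s["contact_force"])
E
```

```text
block (array([644.3,  13.4]), array([128.5,  85. ]), 91.02)
fence (array([698.5,  36.6]), array([236.4,  22.2]), 90.97)
near edge x at y=15 598.1588424571231 angle 90.89727727038947 32
21.55 [316.30520841  10.71546118  98.13172805] [1.11560062 0.42244454 0.47919552]
```

```bash
python3 -c "
from rig import job
print(job.sign_off())"
```

```text
the job is handed in; nothing more can be done
None
```

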